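# Filter slide under the measuring head

### The job

On the projector test bench, take the long filter slide (the one with the glass window), set it down on the station's bed (do not drop it) and push it, nose first, through the low tunnel under the measuring head until it comes up against the hidden sprung stop. Press it home against the stop with about 10 N for a moment, never as much as 16 N, then ease off and let go, leaving it lying against the stop. Leave the short blank slide, the lens and the screwdriver where they are.

Things in the scene. Friction and masses are not known exactly. Their poses are not given: they have to be found in the camera images.
- station: Fixed test station: aluminium bed plate 325 x 130 mm, top 12 mm above the bench, with a grey tunnel under a white and black measuring head. Origin on the bench under the middle of the tunnel mouth; x = push direction (into the tunnel), z up. Open bed from x = -165 mm to 0, tunnel from x = 0 to 135 mm. x points along world +y, turned up to 0.25 rad either way; placed anew each time.
- mouth (a point): Bed surface in the middle of the tunnel mouth, axes as the station. The tunnel is 53 mm wide and 15 mm high inside; outside, its roof is 89 mm wide and 35 mm above the bench, the head on it rises to 145 mm from x = 2 mm on. Two flared guide walls, 15 mm high and 8 mm thick, lead in: 73 mm apart at x = -27 mm, 53 mm at the mouth.
- slide: Long filter slide: flat dark anodised aluminium plate 160 x 50 x 12 mm, 0.22 to 0.37 kg, round glass window (33 mm) near the nose. Origin at the centre of its underside, x towards the nose. The last 10 mm at the nose is a tongue 40 mm wide and 8 mm thick; the tail end is flat. Starts flat on the bench, pointing roughly along world +y. When home, its tail is still 66 to 90 mm outside the mouth.
- nose (a point): Middle of the slide's nose end, at its underside (80 mm from the slide's origin along its x).
- tail (a point): Middle of the flat tail end of the slide, half way up (6 mm above the underside, 80 mm behind the slide's origin).
- buffer (a joint): Travel (m) of the stop's sprung pad: 0 at rest, grows as it is pressed in. 3 N preload, then 2 N per mm (2 mm: 7 N, 3.5 mm: 10 N, 6.5 mm: 16 N), travel 10 mm. Hidden in the tunnel: its rest face is 70 to 94 mm past the mouth, set differently each time and not reported, so it must be felt: the push force rises above the sliding drag (2 to 5 N) when it is met.
- seatpin (a joint): Travel of the light seat pin that stands 5 mm out of the pad's face, in m: 0 when out, 0.005 when the slide's nose lies against the pad. Its spring (under 0.4 N) is too weak to push the slide back.
- blank: Short blank slide of the same make, dark aluminium, 110 x 50 x 12 mm with the same tongue but no window; origin at the centre of its underside. It lies beside the long one, on either side of it; not to be used or disturbed.
- lens: Black lens barrel standing on the bench, 54 mm diameter, 70 mm high; origin at the centre of its underside. To be left alone.
- driver: Screwdriver about 170 mm long lying on the bench; origin under its middle. To be left alone.
There are look-alikes about, which are no part of the job. What is shaped like the slide but green or turquoise is not meant.

How it is judged:
On the way, in this order (a step that is already met when the one before it is completed fails the run):
1. the slide lies flat on the bed with its nose in the tunnel (x of nose in the frame of mouth between 0.005 and 0.1 m and y of nose in the frame of mouth between -0.012 and 0.012 m and z of nose in the frame of mouth below 0.006 m and angle between slide's own z axis and vertical below 0.08 rad), for 0.1 s.
2. the slide is pressed against the sprung stop with at least 4.4 N (pad in by 0.7 mm) (value of joint buffer above 0.0007 m), for 0.3 s.
At the end, for the whole second after the job is handed in: The slide rests flat in the tunnel, nose first, square to within 0.06 rad, with its nose within 3 mm of the stop's pad (seat pin in by more than 2 mm), at rest, and the pad eased off to less than 1.5 mm (value of joint seatpin above 0.002 m and value of joint buffer below 0.0015 m and x of nose in the frame of mouth above 0.06 m and z of nose in the frame of mouth below 0.004 m and angle between the x axis of slide and the x axis of station, either way round below 0.06 rad and linear speed of slide below 0.01 m/s); the robot touches nothing.
It fails at once if the stop is pressed with 16 N or more (pad in by 6.5 mm) (value of joint buffer above 0.0065 m).
It fails at once if the slide is dropped: off the fingers more than 35 mm above the bench (height (world z) of slide above 0.035 m and contact force between the fingers and slide below 0.02 N).
It fails at once if the blank slide is moved by more than 15 mm (distance of blank from where it was at the start of the episode above 0.015 m).
It fails at once if the lens is moved by more than 15 mm (distance of lens from where it was at the start of the episode above 0.015 m).
It fails at once if the screwdriver is moved by more than 15 mm (distance of driver from where it was at the start of the episode above 0.015 m).
It also fails if it takes over 72 s, if anything falls off the work surface, if the arm or the gripper's body presses on something with over 40 N, if the wrist force passes 120 N, or if a joint passes its speed limit or range.

### The arm

A 6-joint arm with a two-finger parallel gripper is mounted at the origin on the work surface. World frame = base frame: x ahead of the robot, y to its left, z up, the work surface at z = 0. Lengths are in m, angles in rad, forces in N, time in s.
With the tool pointing down it reaches from about 0.35 to 0.95 m from the base axis. Payload 17.4 kg.
Tool frame: the origin (TCP) lies between the finger pads; the fingertips stand manip.nose_length ahead of it and the grasp point (between the pads) lies 5 mm behind it (manip.nose_length is the distance from the TCP to the fingertips, in m); x points along the fingers, y is the direction in which the jaws open and shut, and the axes are right-handed (so a half turn about x gives the same grasp; the last joint's range is limited). The gripper opens to 93 mm and grips with 3 to 60 N. Pads are 15 mm wide; open, the fingers measure 128 mm over their backs; the gripper's body (75 mm by 188 mm) begins 65 mm behind the grasp point.
Start: joints at [1.181, 0.116, 1.442, -0, 1.584, -0.038], TCP at [0.233, 0.634, 0.233] pointing down, gripper open.
Joint ranges: [-2.83, 2.83], [-0.83, 2.19], [0.07, 2.5], [-1.14, 4.28], [0.01, 3], [-2.97, 2.97]. Speed limits (rad/s): [1.89, 1.89, 2.22, 3.14, 3.14, 3.14].

### API

Orientations are given as a 3x3 rotation matrix whose columns are the frame's x, y, z axes.
In Python, from plant import manip gives the robot as it stands.
- The arm moves only by the tool apply_moves, never from a script. Its argument "plan" is a list of rows, each an object of numbers: "tx", "ty", "tz": the shift along the tool's x, y, z in m; "yaw": the turn about the tool's x in degrees. A call has 1 to 20 rows; each row shifts and turns the commanded pose from where the row before left it, along the tool's axes as they then stand; what a row does not reach is not made up. A row lasts 1/10 s, in which the tool goes at most 50 mm and 8.59 degrees, less where a joint would pass 70% of its speed; a pose out of reach is approached as far as the arm can. A call is refused whole if a number of a shift passes 0.05 or a number of a turn 8.59, either way. A call with a gripper value outside its range is refused whole. "fingers" is the finger opening in m, from 0 to 0.093, set as the call begins (left out, the last holds). The fingers move at their own pace and stop on an object; "force" is the grip in N (left out, the last holds). Time passes only in rows, so rows that do not move let the fingers close. It gives the time, the measured TCP pose, the force and the opening at its end, in the units of the state.
- manip.get_state(): the state, without advancing time (a new reading comes with each control period).
- manip.get_image(name): name is "scene" or "top" or "wrist"; returns a dict with "pixels" (400x640x3 uint8, red, green, blue), "depth" (400x640 float32, m along the optical axis (not along the pixel's ray), 0 where there is no reading), "fx", "fy", "cx", "cy" (pixels), "rvec" (rotation vector, rad) and "tvec" (3), from world to camera coordinates, as OpenCV has them. Camera axes: x right, y down, z forward; pixel columns grow to the right and rows downward; lengths in m; the calibration is good to about 2 mm. The wrist camera is an equidistant fisheye: a pixel r from the principal point sees the ray r / f radians off the axis. A picture is of the moment at which its call begins.
- manip.close_job(): hands the job in, once; it reports no verdict.
The state is a dict: "time_s": time; "q": joint angles; "joint_vel": joint speeds; "joint_efforts": joint torques, N m; "ee_pos": TCP position; "tcp_rot": TCP orientation; "force": force on the tool from outside, world axes, zero at the start; "wrist_torque": the same for the moment, N m; "gripper_width": finger opening in m.
Only numpy, scipy, OpenCV 4.12 (cv2) and the standard library are available. Lean on these libraries where they do the work, as an engineer would, in place of code of your own. Each camera call takes 0.05 s, during which the arm holds its last target. There are 200 camera calls.

## Working session

There is one attempt and no reset: what is moved stays moved. The work goes in short steps, Python scripts to look and compute and a tool call to move; the robot and the scene stay as the last step left them, time stands still between calls to the robot, and variables do not carry over. Pictures are saved under pics/ and viewed, about 8 in all and at most 12, crops included, and the job is handed in when it is done.

Besides the shell and the picture viewer there is one more tool, called after "Request:" in YAML: its name, and indented under it one key for each argument. apply_moves: Moves the arm, as the interface text tells. Its arguments: {"type":"object","properties":{"plan":{"type":"array"},"fingers":{"type":"number"},"force":{"type":"number"}},"required":["plan"]}

```bash
ls; mkdir -p pics; cat > h.py <<'E'
import numpy as np, cv2
from plant import manip
def grab(n,save=None):
    im=manip.get_image(n)
    if save: cv2.imwrite('pics/'+save,im['pixels'][:,:,::-1])
    return im
def RT(im): return cv2.Rodrigues(np.array(im['rvec'],float))[0],np.array(im['tvec'],float).ravel()
def ray(im,u,v,fish=False):
    a=(np.asarray(u,float)-im['cx'])/im['fx'];b=(np.asarray(v,float)-im['cy'])/im['fy']
    if fish:
        r=np.hypot(a,b)+1e-12;d=np.stack([np.sin(r)*a/r,np.sin(r)*b/r,np.cos(r)],-1)
    else: d=np.stack([a,b,np.ones_like(a)],-1)
    R,t=RT(im);return -R.T@t,d@R
def plane(im,u,v,z,fish=False):
    c,d=ray(im,u,v,fish);return c+d*((z-c[2])/d[...,2])[...,None]
E
python3 - <<'E'
from h import *
s=manip.get_state()
for k,v in s.items(): print(k,np.round(v,4).tolist())
print(manip.nose_length)
for n in('top','scene'):
    im=grab(n,n+'0.png');R,t=RT(im);print(n,im['fx'],-R.T@t);np.savez('pics/'+n+'0.npz',**im)
a=cv2.imread('pics/top0.png');cv2.imwrite('pics/top0b.png',cv2.resize(a,(800,500),interpolation=cv2.INTER_CUBIC))
E
```

```text
pics
time_s 0.0
q [1.1812, 0.1165, 1.4423, -0.0, 1.584, -0.0378]
joint_vel [-0.0, 0.0007, 0.0004, -0.0001, 0.0033, 0.0007]
joint_efforts [0.0025, -72.1275, -62.2587, 0.0781, 0.0243, -0.0001]
ee_pos [0.2325, 0.6335, 0.2319]
tcp_rot [[-0.0004, 0.3445, 0.9388], [-0.0011, 0.9388, -0.3445], [-1.0, -0.0011, -0.0]]
force [-0.0372, 1.4706, -0.4027]
wrist_torque [-0.0311, 0.0075, 0.0112]
gripper_width 0.0927
0.014
top 389.79938185412215 [ 0.43000138 -0.13701621  0.89807117]
scene 512.1822534392958 [1.30859668 0.40542884 0.70637682]
```

View pics/top0b.png

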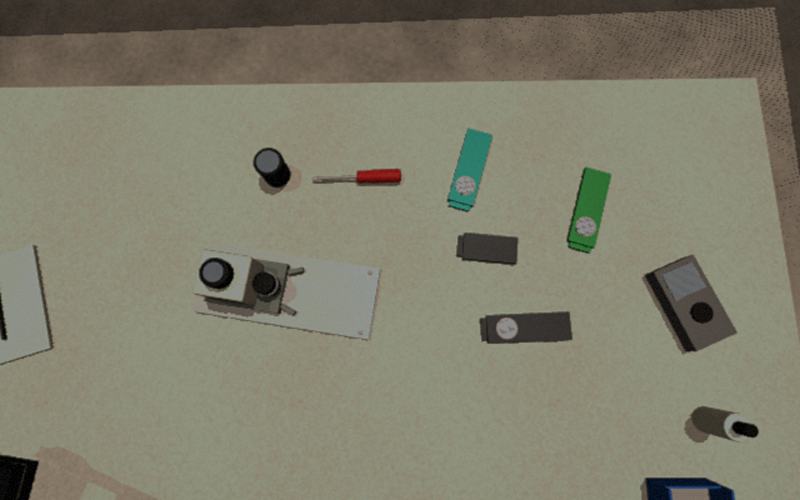

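View pics/scene0.png

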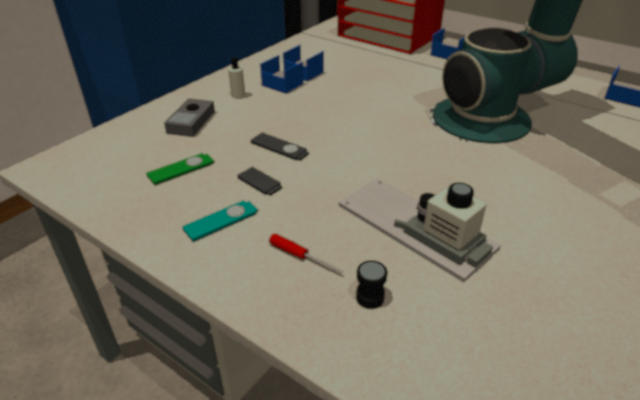

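The top view (800-wide) shows these candidates: dark slide with window at (525,328), short dark blank without window at (488,249), turquoise slide at (470,170) and green slide at (590,210). By the description I choose (525,328). The station bed is at (290,295) with the tunnel mouth near (288,290). The lens is at (270,168) and the driver at (360,178).

```bash
python3 - <<'E'
from h import *
im=dict(np.load('pics/top0.npz'));p=im['pixels'];hsv=cv2.cvtColor(p,cv2.COLOR_RGB2HSV)
a=cv2.imread('pics/top0.png')
# dark slide
m=((hsv[...,2]<90)).astype(np.uint8)
m2=np.zeros_like(m);m2[235:290,370:470]=m[235:290,370:470]
c=max(cv2.findContours(m2,0,2)[0],key=cv2.contourArea);
w=plane(im,c[:,0,0]+0.,c[:,0,1]+0.,0.010)
r=cv2.minAreaRect(w[:,:2].astype(np.float32)*1000);print('slide',r,cv2.boxPoints(r).tolist())
m2[:]=0;m2[180:225,355:425]=m[180:225,355:425]
c=max(cv2.findContours(m2,0,2)[0],key=cv2.contourArea);w=plane(im,c[:,0,0]+0.,c[:,0,1]+0.,0.010)
print('blank',cv2.minAreaRect(w[:,:2].astype(np.float32)*1000))
# tilt of scene: depth to points
d=im['depth'];v,u=np.mgrid[0:400,0:640];C,D=ray(im,u,v);P=C+D*d[...,None]
z=P[...,2];np.save('pics/P.npy',P)
b=(abs(z-.012)<.004)&(d>0);b[:,:220]&=False;b[:,310:]=False;b[:190]=False;b[280:]=False
print('bed pts',b.sum(), 'bench z',np.median(z[300:330,300:400]))
# bed open plate rect by brightness
for y,x in((235,270),(260,290),(215,320),(300,300)):print(p[y,x],P[y,x])
crop=a[180:300,140:480];cv2.imwrite('pics/crop1.png',cv2.resize(crop,None,fx=2.35,fy=2.35,interpolation=cv2.INTER_CUBIC))
E
```

```text
slide ((456.7334289550781, -358.928466796875), (51.432674407958984, 162.17910766601562), 2.052700996398926) [[428.12908935546875, -278.8120422363281], [433.9381103515625, -440.8871154785156], [485.3377685546875, -439.0448913574219], [479.52874755859375, -276.9698181152344]]
blank ((602.6386108398438, -296.5152893066406), (111.17094421386719, 53.195030212402344), 83.533203125)
bed pts 4153 bench z -0.0001154876685796613
[144 150 139] [ 0.43000138 -0.13701621  0.89807117]
[142 146 140] [ 0.46319295 -0.06735506  0.01221601]
[144 141 121] [ 5.66671613e-01 -1.35698244e-01  4.18974791e-05]
[143 147 127] [ 0.37507473 -0.08918628 -0.00182679]
```

View pics/crop1.png

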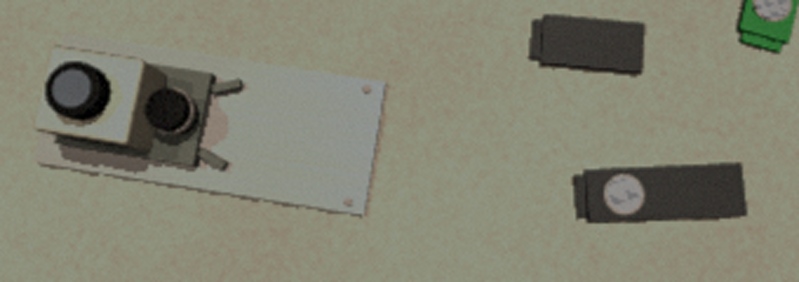

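The crop confirms the choice: the window is at crop (624,193) and the tongue at (580,197), pointing left, which is world +y. The bed's tail-end corners are at about (386,82) and (363,214).

```bash
python3 - <<'E'
from h import *
im=dict(np.load('pics/top0.npz'))
cr=np.array([(386,82),(363,214),(38,163),(57,45)])/2.35+np.array([140,180])-.3
w=plane(im,cr[:,0],cr[:,1],.012)[:,:2];print(w.round(4),[np.linalg.norm(w[i]-w[i-1]).round(4) for i in range(4)])
P=np.load('pics/P.npy');z=P[...,2];d=im['depth']
m=(d>0)&(z>.007)&(z<.016);m[:185]=0;m[290:]=0;m[:,310:]=0;m[:,130:150]=0;m[:,:150]=0
n,l,st,_=cv2.connectedComponentsWithStats(m.astype(np.uint8));k=1+st[1:,4].argmax();q=P[l==k][:,:2]
r=cv2.minAreaRect(q.astype(np.float32)*1000);print('bed',r,cv2.boxPoints(r).round(1).tolist())
roof=(d>0)&(abs(z-.035)<.005);roof[:,:150]=0;roof[:,260:]=0;roof[:185]=0;roof[290:]=0;q=P[roof][:,:2]
r=cv2.minAreaRect(q.astype(np.float32)*1000);print('roof',len(q),r,cv2.boxPoints(r).round(1).tolist())
g=(d>0)&(abs(z-.027)<.004);g[:,:215]=0;g[:,250:]=0;g[:185]=0;g[290:]=0;n,l,st,_=cv2.connectedComponentsWithStats(g.astype(np.uint8))
for k in range(1,n):
  if st[k,4]>4: q=P[l==k];print('g',st[k,4],q.min(0).round(4),q.max(0).round(4),q.mean(0).round(4))
E
```

```text
[[ 0.5661 -0.0988]
 [ 0.4393 -0.0768]
 [ 0.4899  0.2381]
 [ 0.6061  0.2276]] [np.float64(0.3289), np.float64(0.1287), np.float64(0.3189), np.float64(0.1167)]
bed ((529.182861328125, 72.81304168701172), (325.5906677246094, 130.26776123046875), 80.68486022949219) [[438.6000061035156, -77.30000305175781], [567.0999755859375, -98.4000015258789], [619.7999877929688, 222.89999389648438], [491.29998779296875, 244.0]]
roof 641 ((539.0308227539062, 133.7601776123047), (150.150634765625, 89.07622528076172), 80.64945220947266) [[482.8999938964844, 66.9000015258789], [570.7999877929688, 52.400001525878906], [595.2000122070312, 200.60000610351562], [507.29998779296875, 215.10000610351562]]
g 52 [0.5483 0.0412 0.0231] [0.5687 0.072  0.0306] [0.5607 0.057  0.027 ]
g 58 [0.4833 0.0541 0.0243] [0.5077 0.0826 0.0299] [0.493  0.0693 0.0267]
```

Request:
apply_moves:
  plan:
    - {"yaw":7.53}
    - {"yaw":7.53}
    - {"yaw":7.53}
    - {"yaw":7.53}
    - {"yaw":7.53}
    - {"yaw":7.53}
    - {"yaw":7.53}
    - {"yaw":7.53}
    - {"yaw":7.53}
    - {"ty":0.0256,"tz":0.0403}
    - {"ty":0.0256,"tz":0.0403}
    - {"ty":0.0256,"tz":0.0403}
    - {"ty":0.0256,"tz":0.0403}
    - {"ty":0.0256,"tz":0.0403}
    - {"ty":0.0256,"tz":0.0403}
    - {"ty":0.0256,"tz":0.0403}
    - {"ty":0.0256,"tz":0.0403}
    - {"ty":0.0256,"tz":0.0403}
    - {"ty":0.0256,"tz":0.0403}
    - {"ty":0.0256,"tz":0.0403}
  fingers: 0.093

```text
invalid input
```

```bash
cat >> h.py <<'E'
def go(x,y,z,ang):
    """needed (tx,ty,tz,yaw deg) for TCP target, tool y at angle ang (deg)"""
    s=manip.get_state();R=np.array(s['tcp_rot']);p=np.array(s['ee_pos'])
    a=np.degrees(np.arctan2(R[1,1],R[0,1]));
    print('t',s['time_s'],'p',p.round(4),'ang',round(a,2),'F',np.round(s['force'],2),'w',round(s['gripper_width'],4),'tx col',R[:,0].round(4))
    print('need txyz',(R.T@(np.array([x,y,z])-p)).round(4),'yaw',round(a-ang,2))
E
python3 -c "
from h import *
go(.457,-.359,.15,2.05)"
```

```text
t 0.1 p [0.2325 0.6335 0.232 ] ang 69.84 F [-0.59 -1.11 -0.28] w 0.0927 tx col [-4.e-04 -1.e-03 -1.e+00]
need txyz [ 0.0828 -0.8543  0.5527] yaw 67.79
```

Request:
apply_moves:
  plan:
    - {"tx":0,"ty":0,"tz":0,"yaw":7.53}
    - {"tx":0,"ty":0,"tz":0,"yaw":7.53}
    - {"tx":0,"ty":0,"tz":0,"yaw":7.53}
    - {"tx":0,"ty":0,"tz":0,"yaw":7.53}
    - {"tx":0,"ty":0,"tz":0,"yaw":7.53}
    - {"tx":0,"ty":0,"tz":0,"yaw":7.53}
    - {"tx":0,"ty":0,"tz":0,"yaw":7.53}
    - {"tx":0,"ty":0,"tz":0,"yaw":7.53}
    - {"tx":0,"ty":0,"tz":0,"yaw":7.53}
    - {"tx":0,"ty":0.0256,"tz":0.0403,"yaw":0}
    - {"tx":0,"ty":0.0256,"tz":0.0403,"yaw":0}
    - {"tx":0,"ty":0.0256,"tz":0.0403,"yaw":0}
    - {"tx":0,"ty":0.0256,"tz":0.0403,"yaw":0}
    - {"tx":0,"ty":0.0256,"tz":0.0403,"yaw":0}
    - {"tx":0,"ty":0.0256,"tz":0.0403,"yaw":0}
    - {"tx":0,"ty":0.0256,"tz":0.0403,"yaw":0}
    - {"tx":0,"ty":0.0256,"tz":0.0403,"yaw":0}
    - {"tx":0,"ty":0.0256,"tz":0.0403,"yaw":0}
    - {"tx":0,"ty":0.0256,"tz":0.0403,"yaw":0}
    - {"tx":0,"ty":0.0256,"tz":0.0403,"yaw":0}

```text
time_s: 2.1
ee_pos: [0.5307, 0.199, 0.2325]
tcp_rot: [[-0.0, 0.999, 0.036], [0.0, 0.036, -0.999], [-1.0, -0.0, -0.0]]
force: [0.7, 1.5, -0.6]
gripper_width: 0.0931
```

```bash
python3 -c "
from h import *
go(.457,-.359,.15,2.05)"
```

```text
t 2.1 p [0.5307 0.199  0.2325] ang 2.07 F [ 0.65  1.5  -0.6 ] w 0.0931 tx col [-0.  0. -1.]
need txyz [ 0.0825 -0.0938  0.5549] yaw 0.02
```

Request:
apply_moves:
  plan:
    - {"tx":0,"ty":-0.0078,"tz":0.0462,"yaw":0}
    - {"tx":0,"ty":-0.0078,"tz":0.0462,"yaw":0}
    - {"tx":0,"ty":-0.0078,"tz":0.0462,"yaw":0}
    - {"tx":0,"ty":-0.0078,"tz":0.0462,"yaw":0}
    - {"tx":0,"ty":-0.0078,"tz":0.0462,"yaw":0}
    - {"tx":0.0118,"ty":-0.0078,"tz":0.0462,"yaw":0}
    - {"tx":0.0118,"ty":-0.0078,"tz":0.0462,"yaw":0}
    - {"tx":0.0118,"ty":-0.0078,"tz":0.0462,"yaw":0}
    - {"tx":0.0118,"ty":-0.0078,"tz":0.0462,"yaw":0}
    - {"tx":0.0118,"ty":-0.0078,"tz":0.0462,"yaw":0}
    - {"tx":0.0118,"ty":-0.0078,"tz":0.0462,"yaw":0}
    - {"tx":0.0118,"ty":-0.0078,"tz":0.0462,"yaw":0}
    - {"tx":0,"ty":0,"tz":0,"yaw":0}

```text
time_s: 3.4
ee_pos: [0.4547, -0.3603, 0.1475]
tcp_rot: [[-0.003, 0.999, 0.032], [0.001, 0.032, -0.999], [-1.0, -0.003, -0.001]]
force: [0.2, 0.4, -0.6]
gripper_width: 0.0932
```

```bash
python3 - <<'E'
from h import *
im=grab('wrist','w1.png');np.savez('pics/w1.npz',**im)
print(im['fx'],im['fy'],im['cx'],im['cy'])
go(.457,-.359,.016,2.05)
E
```

```text
309.70691628693146 309.70691628693146 322.40848445420977 203.72250467391163
t 3.45 p [ 0.4554 -0.3583  0.1484] ang 1.89 F [0.52 0.14 0.7 ] w 0.093 tx col [-0.0021  0.0016 -1.    ]
need txyz [0.1324 0.0018 0.001 ] yaw -0.16
```

View pics/w1.png

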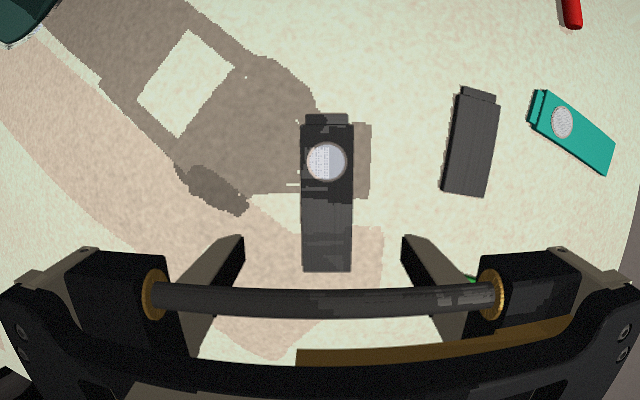

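The wrist view shows the windowed slide between the open fingers: nose at (327,115), window (326,162), tail edge (303–352,271). The blank is well clear at (472,140).

```bash
python3 - <<'E'
from h import *
im=dict(np.load('pics/w1.npz'))
w=plane(im,[303,352,354,300,326],[271,271,123,125,162],.012,True)[:,:2];print(w.round(4),'tail mid',(w[0]+w[1])/2,'front mid',(w[2]+w[3])/2)
d=(w[2]+w[3])/2-(w[0]+w[1])/2;print(np.linalg.norm(d),np.degrees(np.arctan2(d[1],d[0])))
E
```

```text
[[ 0.4376 -0.439 ]
 [ 0.4886 -0.4374]
 [ 0.4821 -0.288 ]
 [ 0.4325 -0.2916]
 [ 0.4575 -0.3255]] tail mid [ 0.4630964  -0.43819449] front mid [ 0.45727099 -0.28982632]
0.14848248654387403 92.2484599033102
```

Request:
apply_moves:
  plan:
    - {"tx":0.03,"ty":0.0033,"tz":0.001,"yaw":0}
    - {"tx":0.03,"ty":0,"tz":0,"yaw":0}
    - {"tx":0.03,"ty":0,"tz":0,"yaw":0}
    - {"tx":0.02,"ty":0,"tz":0,"yaw":0}
    - {"tx":0.012,"ty":0,"tz":0,"yaw":0}
    - {"tx":0.006,"ty":0,"tz":0,"yaw":0}
    - {"tx":0,"ty":0,"tz":0,"yaw":0}
    - {"tx":0,"ty":0,"tz":0,"yaw":0}
    - {"tx":0.003,"ty":0,"tz":0,"yaw":0}
    - {"tx":0,"ty":0,"tz":0,"yaw":0}
    - {"tx":0,"ty":0,"tz":0,"yaw":0}

```text
time_s: 4.55
ee_pos: [0.46, -0.3576, 0.0194]
tcp_rot: [[0.0, 0.999, 0.036], [-0.0, 0.036, -0.999], [-1.0, 0.0, 0.0]]
force: [0.6, -0.2, -0.1]
gripper_width: 0.093
```

```bash
python3 -c "
from h import *
go(.4585,-.359,.0165,2.1)"
```

```text
t 4.55 p [ 0.46   -0.3576  0.0194] ang 2.07 F [ 0.63 -0.21 -0.15] w 0.093 tx col [ 3.e-04 -3.e-04 -1.e+00]
need txyz [ 0.0029 -0.0016  0.0014] yaw -0.03
```

Request:
apply_moves:
  plan:
    - {"tx":0.003,"ty":0,"tz":0.0014,"yaw":0}
    - {"tx":0,"ty":0,"tz":0,"yaw":0}
    - {"tx":0,"ty":0,"tz":0,"yaw":0}

```text
time_s: 4.85
ee_pos: [0.4599, -0.3589, 0.0159]
tcp_rot: [[-0.0, 0.999, 0.036], [0.0, 0.036, -0.999], [-1.0, -0.0, -0.0]]
force: [0.1, -0.2, 1.1]
gripper_width: 0.0928
```

Request:
apply_moves:
  plan:
    - {"tx":0,"ty":0,"tz":0,"yaw":0}
    - {"tx":0,"ty":0,"tz":0,"yaw":0}
    - {"tx":0,"ty":0,"tz":0,"yaw":0}
    - {"tx":0,"ty":0,"tz":0,"yaw":0}
    - {"tx":0,"ty":0,"tz":0,"yaw":0}
    - {"tx":0,"ty":0,"tz":0,"yaw":0}
    - {"tx":0,"ty":0,"tz":0,"yaw":0}
    - {"tx":0,"ty":0,"tz":0,"yaw":0}
    - {"tx":0,"ty":0,"tz":0,"yaw":0}
    - {"tx":0,"ty":0,"tz":0,"yaw":0}
  fingers: 0.04
  force: 50

```text
time_s: 5.85
ee_pos: [0.4599, -0.3589, 0.016]
tcp_rot: [[-0.0, 0.999, 0.036], [0.0, 0.036, -0.999], [-1.0, -0.0, -0.0]]
force: [-2.5, 0.3, 1.1]
gripper_width: 0.0495
```

```bash
python3 -c "
from h import *
go(.4585,-.359,.0165,2.1)"
```

```text
t 5.85 p [ 0.4599 -0.3589  0.016 ] ang 2.07 F [-2.53  0.27  1.1 ] w 0.0495 tx col [-2.e-04  0.e+00 -1.e+00]
need txyz [-0.0005 -0.0014  0.0001] yaw -0.03
```

Request:
apply_moves:
  plan:
    - {"tx":-0.005,"ty":0,"tz":0,"yaw":0}
    - {"tx":-0.01,"ty":0,"tz":0,"yaw":0}
    - {"tx":-0.015,"ty":0,"tz":0,"yaw":0}
    - {"tx":-0.015,"ty":0,"tz":0,"yaw":0}
    - {"tx":-0.005,"ty":0,"tz":0,"yaw":0}
    - {"tx":0,"ty":0.0037,"tz":-0.0189,"yaw":0}
    - {"tx":0,"ty":0.0075,"tz":-0.0379,"yaw":0}
    - {"tx":0,"ty":0.0075,"tz":-0.0379,"yaw":0}
    - {"tx":0,"ty":0.0075,"tz":-0.0379,"yaw":0}
    - {"tx":0,"ty":0.0075,"tz":-0.0379,"yaw":0}
    - {"tx":0,"ty":0.0075,"tz":-0.0379,"yaw":0}
    - {"tx":0,"ty":0.0075,"tz":-0.0379,"yaw":0}
    - {"tx":0,"ty":0.0075,"tz":-0.0379,"yaw":0}
    - {"tx":0,"ty":0.0075,"tz":-0.0379,"yaw":0}
    - {"tx":0,"ty":0.0037,"tz":-0.0189,"yaw":0}
    - {"tx":0,"ty":0,"tz":0,"yaw":3.8}
    - {"tx":0,"ty":0,"tz":0,"yaw":3.8}
    - {"tx":0,"ty":0,"tz":0,"yaw":3.8}
    - {"tx":0,"ty":0,"tz":0,"yaw":0}
    - {"tx":0,"ty":0,"tz":0,"yaw":0}

```text
time_s: 7.85
ee_pos: [0.5147, -0.0153, 0.0659]
tcp_rot: [[-0.0, 0.987, -0.16], [0.0, -0.16, -0.987], [-1.0, -0.0, -0.0]]
force: [-0.6, -0.9, -3.7]
gripper_width: 0.0493
```

```bash
python3 - <<'E'
from h import *
im=grab('wrist','w2.png');np.savez('pics/w2.npz',**im)
im=grab('scene');np.savez('pics/s2.npz',**im)
a=im['pixels'][130:300,300:520,::-1];b=cv2.resize(a,(800,618))[:600]
cv2.imwrite('pics/s2.png',b)
go(.5147,-.0157,.028,-9.32)
E
```

```text
t 7.95 p [ 0.5148 -0.0155  0.066 ] ang -9.24 F [-0.42 -0.54 -2.57] w 0.0495 tx col [-1.e-04  0.e+00 -1.e+00]
need txyz [ 0.038  -0.0001  0.0002] yaw 0.08
```

View pics/w2.png

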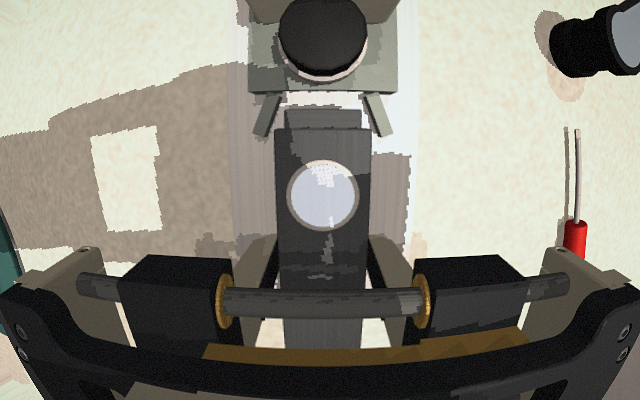

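The wrist view shows the slide level in the grip: tongue front edge (285–360,109), tunnel mouth edge (247–398,93), and guides ending at (262,135) and (385,132). It's lined up in the image; a numeric check follows.

```bash
python3 - <<'E'
from h import *
im=dict(np.load('pics/w2.npz'))
O=np.array([.5296,.0751]);X=np.array([.162,.9868]);Y=np.array([-.9868,.162])
def st(u,v,z):
    w=plane(im,np.array(u,float),np.array(v,float),z,True)[:,:2]-O
    return (np.c_[w@X,w@Y]*1000).round(1).tolist()
print('tongue',st([285,360],[109,109],.058),'shoulder',st([276,370],[129,129],.062),'tail?',st([284,362],[346,346],.062))
print('roof edge',st([247,398],[92,95],.035),'guide ends outer/inner',st([253,268,380,393],[135,137,137,134],.027))
E
```

```text
tongue [[-12.7, 18.5], [-12.7, -19.9]] shoulder [[-22.9, 22.6], [-22.8, -24.6]] tail? [[-157.8, 24.1], [-157.8, -26.7]]
roof edge [[-0.6, 44.0], [-2.3, -45.4]] guide ends outer/inner [[-27.0, 42.4], [-28.5, 32.9], [-28.3, -36.4], [-26.2, -44.6]]
```

Request:
apply_moves:
  plan:
    - {"tx":0.01,"ty":0,"tz":0,"yaw":0.04}
    - {"tx":0.01,"ty":0,"tz":0,"yaw":0.04}
    - {"tx":0.008,"ty":0,"tz":0,"yaw":0}
    - {"tx":0.004,"ty":0,"tz":0,"yaw":0}
    - {"tx":0.002,"ty":0,"tz":0,"yaw":0}
    - {"tx":0.001,"ty":0,"tz":0,"yaw":0}
    - {"tx":0.001,"ty":0,"tz":0,"yaw":0}
    - {"tx":0.001,"ty":0,"tz":0,"yaw":0}
    - {"tx":0,"ty":0,"tz":0,"yaw":0}
    - {"tx":0,"ty":0,"tz":0,"yaw":0}

```text
time_s: 8.95
ee_pos: [0.515, -0.0157, 0.0292]
tcp_rot: [[0.0, 0.987, -0.163], [-0.0, -0.163, -0.987], [-1.0, 0.0, -0.0]]
force: [0.3, -1.4, -3.5]
gripper_width: 0.0496
```

Request:
apply_moves:
  plan:
    - {"tx":0.0005,"ty":0,"tz":0,"yaw":0}
    - {"tx":0.0005,"ty":0,"tz":0,"yaw":0}
    - {"tx":0,"ty":0,"tz":0,"yaw":0}
    - {"tx":0,"ty":0,"tz":0,"yaw":0}

```text
time_s: 9.35
ee_pos: [0.515, -0.0156, 0.0281]
tcp_rot: [[0.0, 0.987, -0.163], [0.0, -0.163, -0.987], [-1.0, 0.0, -0.0]]
force: [1.0, 0.2, -2.9]
gripper_width: 0.0491
```

Request:
apply_moves:
  plan:
    - {"tx":0.0004,"ty":0,"tz":0,"yaw":0}
    - {"tx":0,"ty":0,"tz":0,"yaw":0}
    - {"tx":0,"ty":0,"tz":0,"yaw":0}

```text
time_s: 9.65
ee_pos: [0.515, -0.0157, 0.028]
tcp_rot: [[0.0, 0.987, -0.163], [-0.0, -0.163, -0.987], [-1.0, 0.0, 0.0]]
force: [-4.3, 0.7, 6.1]
gripper_width: 0.0496
```

Request:
apply_moves:
  plan:
    - {"tx":0.0004,"ty":0,"tz":0,"yaw":0}
    - {"tx":0,"ty":0,"tz":0,"yaw":0}
    - {"tx":0,"ty":0,"tz":0,"yaw":0}

```text
time_s: 9.95
ee_pos: [0.515, -0.0156, 0.028]
tcp_rot: [[0.0, 0.987, -0.163], [-0.0, -0.163, -0.987], [-1.0, 0.0, 0.0]]
force: [-7.2, 1.4, 10.7]
gripper_width: 0.0491
```

Request:
apply_moves:
  plan:
    - {"tx":-0.0005,"ty":0,"tz":0,"yaw":0}
    - {"tx":0,"ty":0,"tz":0,"yaw":0}
    - {"tx":0,"ty":0,"tz":-0.002,"yaw":0}
    - {"tx":0,"ty":0,"tz":-0.003,"yaw":0}
    - {"tx":0,"ty":0,"tz":-0.003,"yaw":0}
    - {"tx":0,"ty":0,"tz":-0.003,"yaw":0}
    - {"tx":0,"ty":0,"tz":-0.003,"yaw":0}
    - {"tx":0,"ty":0,"tz":-0.003,"yaw":0}
  force: 15

```text
time_s: 10.75
ee_pos: [0.518, 0.0012, 0.0279]
tcp_rot: [[0.0, 0.987, -0.163], [-0.0, -0.163, -0.987], [-1.0, 0.001, 0.0]]
force: [-1.2, -4.6, 4.4]
gripper_width: 0.0498
```

Request:
apply_moves:
  plan:
    - {"tx":0,"ty":0,"tz":-0.003,"yaw":0}
    - {"tx":0,"ty":0,"tz":-0.003,"yaw":0}
    - {"tx":0,"ty":0,"tz":-0.003,"yaw":0}
    - {"tx":0,"ty":0,"tz":-0.003,"yaw":0}

```text
time_s: 11.15
ee_pos: [0.52, 0.0131, 0.028]
tcp_rot: [[0.0, 0.987, -0.163], [-0.0, -0.163, -0.987], [-1.0, 0.001, 0.0]]
force: [-0.9, -4.0, 5.7]
gripper_width: 0.0496
```

Request:
apply_moves:
  plan:
    - {"tx":0,"ty":0,"tz":-0.003,"yaw":0}
    - {"tx":0,"ty":0,"tz":-0.003,"yaw":0}
    - {"tx":0,"ty":0,"tz":-0.003,"yaw":0}
    - {"tx":0,"ty":0,"tz":0,"yaw":0}
    - {"tx":0,"ty":0,"tz":0,"yaw":0}

```text
time_s: 11.65
ee_pos: [0.5215, 0.0222, 0.028]
tcp_rot: [[0.001, 0.987, -0.163], [0.001, -0.163, -0.987], [-1.0, 0.001, -0.001]]
force: [1.4, 0.7, 5.0]
gripper_width: 0.0501
```

Request:
apply_moves:
  plan:
    - {"tx":0,"ty":0,"tz":0,"yaw":0}
    - {"tx":0,"ty":0,"tz":0,"yaw":0}
    - {"tx":0,"ty":0,"tz":0,"yaw":0}
    - {"tx":0,"ty":0,"tz":0,"yaw":0}
    - {"tx":0,"ty":0,"tz":0,"yaw":0}
    - {"tx":0,"ty":0,"tz":0,"yaw":0}
    - {"tx":-0.01,"ty":0,"tz":0,"yaw":0}
    - {"tx":-0.02,"ty":0,"tz":0,"yaw":0}
    - {"tx":-0.03,"ty":0,"tz":0,"yaw":0}
    - {"tx":0,"ty":0,"tz":0.02,"yaw":0}
    - {"tx":0,"ty":0,"tz":0.03,"yaw":0}
    - {"tx":0,"ty":0,"tz":0.03,"yaw":0}
    - {"tx":0,"ty":0,"tz":0.02,"yaw":0}
    - {"tx":0,"ty":0,"tz":0,"yaw":0}
    - {"tx":0,"ty":0,"tz":0,"yaw":0}
  fingers: 0.08

```text
time_s: 13.15
ee_pos: [0.505, -0.0768, 0.0884]
tcp_rot: [[0.001, 0.986, -0.164], [0.0, -0.164, -0.986], [-1.0, 0.001, -0.0]]
force: [-0.7, -0.5, 0.9]
gripper_width: 0.0799
```

```bash
python3 - <<'E'
from h import *
im=grab('wrist','w3.png');np.savez('pics/w3.npz',**im)
go(.5296-.162*.16,.0751-.9868*.16,.028,-9.32)
E
```

```text
t 13.2 p [ 0.505  -0.0764  0.0882] ang -9.41 F [-0.19  0.18  0.3 ] w 0.0801 tx col [ 4.e-04  1.e-04 -1.e+00]
need txyz [ 0.0602 -0.0003  0.0065] yaw -0.09
```

View pics/w3.png

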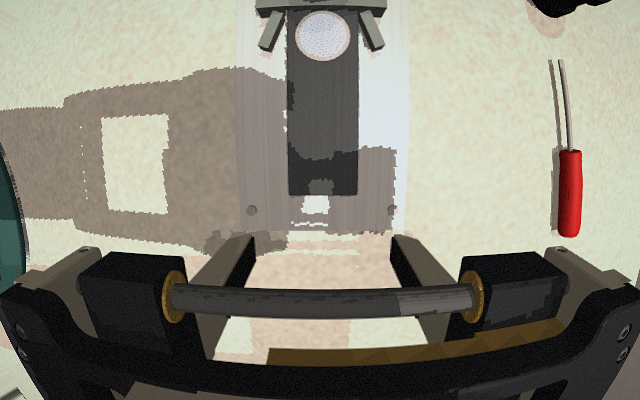

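The wrist view shows the slide flat on the bed, nose in the tunnel, tail edge at (288–358,194), square to the bed. I'll close the fingers and come down behind the tail.

Request:
apply_moves:
  plan:
    - {"tx":0,"ty":0,"tz":0.013,"yaw":-0.08}
    - {"tx":0,"ty":0,"tz":0,"yaw":0}
    - {"tx":0,"ty":0,"tz":0,"yaw":0}
    - {"tx":0,"ty":0,"tz":0,"yaw":0}
    - {"tx":0,"ty":0,"tz":0,"yaw":0}
    - {"tx":0,"ty":0,"tz":0,"yaw":0}
    - {"tx":0,"ty":0,"tz":0,"yaw":0}
    - {"tx":0,"ty":0,"tz":0,"yaw":0}
    - {"tx":0,"ty":0,"tz":0,"yaw":0}
    - {"tx":0,"ty":0,"tz":0,"yaw":0}
    - {"tx":0.02,"ty":0,"tz":0,"yaw":0}
    - {"tx":0.02,"ty":0,"tz":0,"yaw":0}
    - {"tx":0.012,"ty":0,"tz":0,"yaw":0}
    - {"tx":0.006,"ty":0,"tz":0,"yaw":0}
    - {"tx":0,"ty":0,"tz":0,"yaw":0}
    - {"tx":0,"ty":0,"tz":0,"yaw":0}
    - {"tx":0,"ty":0,"tz":0,"yaw":0}
  fingers: 0
  force: 30

```text
time_s: 14.9
ee_pos: [0.5032, -0.0897, 0.0306]
tcp_rot: [[0.001, 0.987, -0.162], [-0.0, -0.162, -0.987], [-1.0, 0.001, 0.0]]
force: [-0.5, 0.5, -0.6]
gripper_width: 0.0004
```

```bash
python3 - <<'E'
from h import *
im=dict(np.load('pics/w3.npz'))
O=np.array([.5296,.0751]);X=np.array([.162,.9868]);Y=np.array([-.9868,.162])
w=plane(im,np.array([288,358.]),np.array([194.5,194.5]),.024,True)[:,:2]-O
print('tail x,y mm',(np.c_[w@X,w@Y]*1000).round(1).tolist())
s=manip.get_state();p=np.array(s['ee_pos'])[:2]-O;print('tcp st',p@X*1000,p@Y*1000)
go(.5296-.162*.16,.0751-.9868*.16,.0295,-9.32)
grab('wrist','w4.png')
E
```

```text
tail x,y mm [[-133.4, 23.5], [-133.6, -27.0]]
tcp st -166.9364088973575 -0.6444375486520937
t 14.9 p [ 0.5032 -0.0897  0.0306] ang -9.33 F [-0.46  0.48 -0.62] w 0.0004 tx col [ 1.2e-03 -3.0e-04 -1.0e+00]
need txyz [ 0.0011 -0.0006 -0.0069] yaw -0.01
```

Request:
apply_moves:
  plan:
    - {"tx":0.001,"ty":0,"tz":-0.005,"yaw":0}
    - {"tx":0,"ty":0,"tz":-0.005,"yaw":0}
    - {"tx":0,"ty":0,"tz":-0.005,"yaw":0}
    - {"tx":0,"ty":0,"tz":-0.003,"yaw":0}
    - {"tx":0,"ty":0,"tz":-0.002,"yaw":0}
    - {"tx":0,"ty":0,"tz":-0.002,"yaw":0}
    - {"tx":0,"ty":0,"tz":-0.002,"yaw":0}
    - {"tx":0,"ty":0,"tz":-0.002,"yaw":0}
    - {"tx":0,"ty":0,"tz":-0.002,"yaw":0}
    - {"tx":0,"ty":0,"tz":-0.002,"yaw":0}

```text
time_s: 15.95
ee_pos: [0.5076, -0.06, 0.0287]
tcp_rot: [[-0.0, 0.987, -0.162], [-0.0, -0.162, -0.987], [-1.0, -0.0, 0.0]]
force: [-0.2, -1.8, 0.3]
gripper_width: 0.0007
```

Request:
apply_moves:
  plan:
    - {"tx":0,"ty":0,"tz":-0.003,"yaw":0}
    - {"tx":0,"ty":0,"tz":-0.003,"yaw":0}
    - {"tx":0,"ty":0,"tz":-0.003,"yaw":0}
    - {"tx":0,"ty":0,"tz":-0.003,"yaw":0}

```text
time_s: 16.35
ee_pos: [0.5096, -0.0479, 0.0288]
tcp_rot: [[0.0, 0.987, -0.162], [-0.0, -0.162, -0.987], [-1.0, 0.0, 0.0]]
force: [-0.8, -2.6, 0.3]
gripper_width: 0.0008
```

```bash
python3 - <<'E'
from h import *
im=grab('wrist','w5.png');np.savez('pics/w5.npz',**im)
s=manip.get_state();O=np.array([.5296,.0751]);X=np.array([.162,.9868]);p=np.array(s['ee_pos'])[:2]-O;print('tcp st',p@X*1000,np.round(s['force'],2))
E
```

```text
tcp st -124.32094331387366 [ 0.2  -0.69 -0.26]
```

View pics/w5.png

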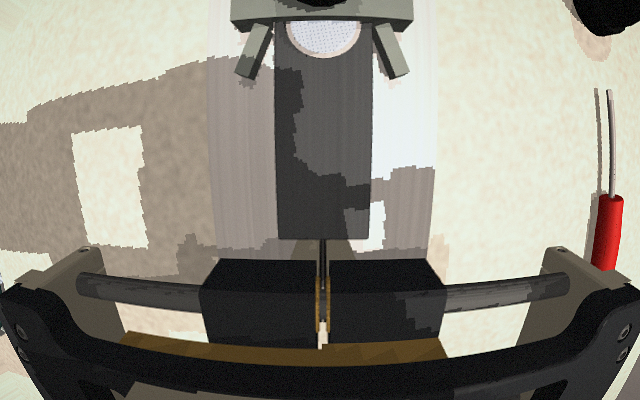

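The wrist view shows the closed fingers right behind the tail edge (275–372,239), with the slide square between the guides. I'll work out the tail position.

```bash
cat >> h.py <<'E'
O=np.array([.5296,.0751]);X=np.array([.162,.9868]);Y=np.array([-.9868,.162])
def st(im,u,v,z):
    w=plane(im,np.array(u,float),np.array(v,float),z,True)[:,:2]-O
    return (np.c_[w@X,w@Y]*1000).round(1).tolist()
E
python3 - <<'E'
from h import *
im=dict(np.load('pics/w5.npz'))
print(st(im,[275,372],[239.5,239.5],.024))
E
```

```text
[[-115.3, 24.9], [-115.4, -28.2]]
```

Request:
apply_moves:
  plan:
    - {"tx":0,"ty":0,"tz":-0.002,"yaw":0}
    - {"tx":0,"ty":0,"tz":-0.002,"yaw":0}
    - {"tx":0,"ty":0,"tz":-0.002,"yaw":0}
    - {"tx":0,"ty":0,"tz":-0.002,"yaw":0}
    - {"tx":0,"ty":0,"tz":-0.002,"yaw":0}
    - {"tx":0,"ty":0,"tz":-0.002,"yaw":0}
    - {"tx":0,"ty":0,"tz":-0.002,"yaw":0}
    - {"tx":0,"ty":0,"tz":-0.002,"yaw":0}
    - {"tx":0,"ty":0,"tz":-0.002,"yaw":0}
    - {"tx":0,"ty":0,"tz":-0.002,"yaw":0}

```text
time_s: 17.4
ee_pos: [0.5128, -0.0283, 0.0287]
tcp_rot: [[-0.0, 0.987, -0.162], [-0.0, -0.162, -0.987], [-1.0, -0.0, 0.0]]
force: [-0.8, -2.1, -0.4]
gripper_width: 0.0002
```

Request:
apply_moves:
  plan:
    - {"tx":0,"ty":0,"tz":-0.001,"yaw":0}
    - {"tx":0,"ty":0,"tz":-0.001,"yaw":0}
    - {"tx":0,"ty":0,"tz":-0.001,"yaw":0}

```text
time_s: 17.7
ee_pos: [0.5132, -0.0254, 0.0287]
tcp_rot: [[-0.0, 0.987, -0.162], [-0.0, -0.162, -0.987], [-1.0, -0.0, 0.0]]
force: [-0.9, -1.5, 1.2]
gripper_width: 0.0004
```

Request:
apply_moves:
  plan:
    - {"tx":0,"ty":0,"tz":-0.001,"yaw":0}
    - {"tx":0,"ty":0,"tz":-0.001,"yaw":0}
    - {"tx":0,"ty":0,"tz":-0.001,"yaw":0}

```text
time_s: 18.0
ee_pos: [0.5138, -0.0225, 0.0288]
tcp_rot: [[-0.0, 0.987, -0.162], [-0.0, -0.162, -0.987], [-1.0, 0.0, 0.0]]
force: [0.5, -2.7, -0.4]
gripper_width: 0.0006
```

Request:
apply_moves:
  plan:
    - {"tx":0,"ty":0,"tz":-0.001,"yaw":0}
    - {"tx":0,"ty":0,"tz":-0.001,"yaw":0}
    - {"tx":0,"ty":0,"tz":-0.001,"yaw":0}

```text
time_s: 18.3
ee_pos: [0.5142, -0.0195, 0.0288]
tcp_rot: [[-0.0, 0.987, -0.162], [-0.0, -0.162, -0.987], [-1.0, -0.0, 0.0]]
force: [-1.4, -2.3, 0.1]
gripper_width: 0.0008
```

Request:
apply_moves:
  plan:
    - {"tx":0,"ty":0,"tz":-0.001,"yaw":0}
    - {"tx":0,"ty":0,"tz":-0.001,"yaw":0}
    - {"tx":0,"ty":0,"tz":-0.001,"yaw":0}

```text
time_s: 18.6
ee_pos: [0.5147, -0.0165, 0.0288]
tcp_rot: [[-0.0, 0.987, -0.162], [0.0, -0.162, -0.987], [-1.0, -0.0, -0.0]]
force: [-0.2, -1.6, -0.2]
gripper_width: 0.0004
```

Request:
apply_moves:
  plan:
    - {"tx":0,"ty":0,"tz":-0.001,"yaw":0}
    - {"tx":0,"ty":0,"tz":-0.001,"yaw":0}
    - {"tx":0,"ty":0,"tz":-0.001,"yaw":0}

```text
time_s: 18.9
ee_pos: [0.5152, -0.0136, 0.0287]
tcp_rot: [[0.0, 0.987, -0.162], [-0.0, -0.162, -0.987], [-1.0, 0.0, -0.0]]
force: [-1.6, -2.6, -0.4]
gripper_width: 0.0002
```

Request:
apply_moves:
  plan:
    - {"tx":0,"ty":0,"tz":-0.001,"yaw":0}
    - {"tx":0,"ty":0,"tz":-0.001,"yaw":0}
    - {"tx":0,"ty":0,"tz":-0.001,"yaw":0}

```text
time_s: 19.2
ee_pos: [0.5157, -0.0106, 0.0287]
tcp_rot: [[-0.0, 0.987, -0.162], [-0.0, -0.162, -0.987], [-1.0, -0.0, 0.0]]
force: [1.0, -1.7, 0.5]
gripper_width: 0.0006
```

Request:
apply_moves:
  plan:
    - {"tx":0,"ty":0,"tz":-0.001,"yaw":0}
    - {"tx":0,"ty":0,"tz":-0.001,"yaw":0}
    - {"tx":0,"ty":0,"tz":-0.001,"yaw":0}

```text
time_s: 19.5
ee_pos: [0.5162, -0.0077, 0.0288]
tcp_rot: [[0.0, 0.987, -0.162], [0.0, -0.162, -0.987], [-1.0, 0.0, -0.0]]
force: [0.4, -2.3, 0.1]
gripper_width: 0.0005
```

Request:
apply_moves:
  plan:
    - {"tx":0,"ty":0,"tz":-0.001,"yaw":0}
    - {"tx":0,"ty":0,"tz":-0.001,"yaw":0}
    - {"tx":0,"ty":0,"tz":-0.001,"yaw":0}

```text
time_s: 19.8
ee_pos: [0.5167, -0.0047, 0.0288]
tcp_rot: [[-0.0, 0.987, -0.162], [-0.0, -0.162, -0.987], [-1.0, -0.0, 0.0]]
force: [-0.3, -2.2, -0.3]
gripper_width: 0.0005
```

Request:
apply_moves:
  plan:
    - {"tx":0,"ty":0,"tz":-0.001,"yaw":0}
    - {"tx":0,"ty":0,"tz":-0.001,"yaw":0}
    - {"tx":0,"ty":0,"tz":-0.001,"yaw":0}

```text
time_s: 20.1
ee_pos: [0.5171, -0.0017, 0.0287]
tcp_rot: [[-0.0, 0.987, -0.162], [-0.0, -0.162, -0.987], [-1.0, -0.0, 0.0]]
force: [0.2, -3.2, -0.1]
gripper_width: 0.0005
```

Request:
apply_moves:
  plan:
    - {"tx":0,"ty":0,"tz":-0.001,"yaw":0}
    - {"tx":0,"ty":0,"tz":-0.001,"yaw":0}

```text
time_s: 20.3
ee_pos: [0.5174, -0.0003, 0.0287]
tcp_rot: [[-0.0, 0.987, -0.162], [-0.001, -0.162, -0.987], [-1.0, -0.0, 0.001]]
force: [-1.7, -9.7, 0.5]
gripper_width: 0.0003
```

Request:
apply_moves:
  plan:
    - {"tx":0,"ty":0,"tz":0,"yaw":0}
    - {"tx":0,"ty":0,"tz":0,"yaw":0}

```text
time_s: 20.5
ee_pos: [0.5174, -0.0002, 0.0288]
tcp_rot: [[-0.0, 0.987, -0.162], [-0.001, -0.162, -0.987], [-1.0, 0.0, 0.001]]
force: [-2.3, -5.7, -0.3]
gripper_width: 0.0009
```

Request:
apply_moves:
  plan:
    - {"tx":0,"ty":0,"tz":-0.001,"yaw":0}
    - {"tx":0,"ty":0,"tz":0,"yaw":0}
    - {"tx":0,"ty":0,"tz":0,"yaw":0}

```text
time_s: 20.8
ee_pos: [0.5176, 0.0006, 0.0287]
tcp_rot: [[-0.0, 0.987, -0.162], [-0.001, -0.162, -0.987], [-1.0, 0.0, 0.001]]
force: [-1.1, -9.0, 0.5]
gripper_width: 0.0006
```

```bash
python3 -c "
from h import *
go(.5,0,.0288,-9.32)"
```

```text
t 20.8 p [0.5176 0.0006 0.0287] ang -9.33 F [-1.1  -8.98  0.55] w 0.0006 tx col [-2.0e-04 -1.3e-03 -1.0e+00]
need txyz [-0.0001 -0.0173  0.0034] yaw -0.01
```

Request:
apply_moves:
  plan:
    - {"tx":0,"ty":0,"tz":-0.001,"yaw":0}
    - {"tx":0,"ty":0,"tz":0,"yaw":0}
    - {"tx":0,"ty":0,"tz":0,"yaw":0}

```text
time_s: 21.1
ee_pos: [0.5177, 0.0013, 0.0288]
tcp_rot: [[-0.0, 0.987, -0.162], [-0.002, -0.162, -0.987], [-1.0, 0.0, 0.002]]
force: [-1.9, -9.6, 1.0]
gripper_width: 0.0006
```

Request:
apply_moves:
  plan:
    - {"tx":0,"ty":0,"tz":-0.001,"yaw":0}
    - {"tx":0,"ty":0,"tz":0,"yaw":0}
    - {"tx":0,"ty":0,"tz":0,"yaw":0}
    - {"tx":0,"ty":0,"tz":0,"yaw":0}
    - {"tx":0,"ty":0,"tz":0,"yaw":0}

```text
time_s: 21.6
ee_pos: [0.5179, 0.0021, 0.0288]
tcp_rot: [[-0.0, 0.987, -0.162], [-0.002, -0.162, -0.987], [-1.0, 0.0, 0.002]]
force: [-0.9, -12.9, 1.0]
gripper_width: 0.0005
```

Request:
apply_moves:
  plan:
    - {"tx":0,"ty":0,"tz":0.0005,"yaw":0}
    - {"tx":0,"ty":0,"tz":0.0005,"yaw":0}
    - {"tx":0,"ty":0,"tz":0.0005,"yaw":0}
    - {"tx":0,"ty":0,"tz":0.0005,"yaw":0}
    - {"tx":0,"ty":0,"tz":0.0005,"yaw":0}
    - {"tx":0,"ty":0,"tz":0.0005,"yaw":0}
    - {"tx":0,"ty":0,"tz":0.0005,"yaw":0}
    - {"tx":0,"ty":0,"tz":0.0005,"yaw":0}
    - {"tx":0,"ty":0,"tz":0.0005,"yaw":0}
    - {"tx":0,"ty":0,"tz":0.0005,"yaw":0}
    - {"tx":0,"ty":0,"tz":0.0005,"yaw":0}
    - {"tx":0,"ty":0,"tz":0.0005,"yaw":0}

```text
time_s: 22.8
ee_pos: [0.517, -0.0027, 0.0287]
tcp_rot: [[-0.0, 0.987, -0.162], [0.0, -0.162, -0.987], [-1.0, -0.0, -0.0]]
force: [0.2, -0.0, -0.1]
gripper_width: 0.0008
```

Request:
apply_moves:
  plan:
    - {"tx":0,"ty":0,"tz":0.001,"yaw":0}
    - {"tx":0,"ty":0,"tz":0.003,"yaw":0}
    - {"tx":0,"ty":0,"tz":0.01,"yaw":0}
    - {"tx":0,"ty":0,"tz":0.02,"yaw":0}
    - {"tx":-0.02,"ty":0,"tz":0.02,"yaw":0}
    - {"tx":-0.03,"ty":0,"tz":0.01,"yaw":0}
    - {"tx":0,"ty":0,"tz":0,"yaw":0}
    - {"tx":0,"ty":0,"tz":0,"yaw":0}
    - {"tx":0,"ty":0,"tz":0,"yaw":0}

```text
time_s: 23.7
ee_pos: [0.5062, -0.066, 0.0779]
tcp_rot: [[-0.001, 0.987, -0.162], [0.0, -0.162, -0.987], [-1.0, -0.001, -0.0]]
force: [0.5, 1.0, -0.3]
gripper_width: 0.0002
```

```bash
python3 - <<'E'
from h import *
im=grab('wrist','w6.png');np.savez('pics/w6.npz',**im)
go(.5,0,.08,-9.32)
E
```

```text
t 23.75 p [ 0.5061 -0.0658  0.0777] ang -9.31 F [ 0.34 -0.38 -0.55] w 0.0003 tx col [-1.4e-03  3.0e-04 -1.0e+00]
need txyz [-0.0022 -0.0167 -0.064 ] yaw 0.01
```

View pics/w6.png

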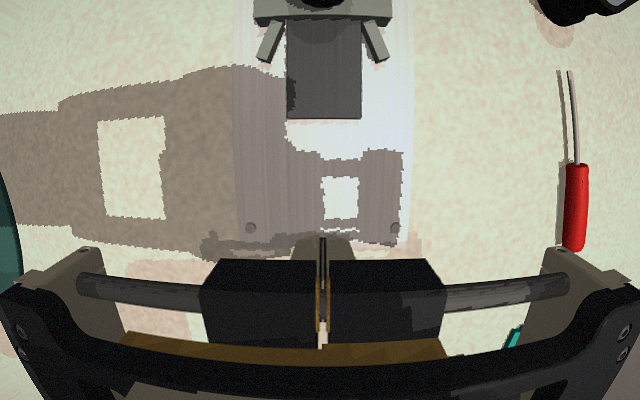

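```bash
python3 - <<'E'
from h import *
im=dict(np.load('pics/w6.npz'))
a=np.array(st(im,[287,361.5],[118.5,118.5],.024));print('tail',a)
e=st(im,[287,361.5,286,362],[116,116,50,50],.024);print('sides',e)
E
```

```text
tail [[-68.5  22.7]
 [-68.5 -26.4]]
sides [[-66.8, 22.7], [-66.8, -26.4], [-21.8, 23.3], [-21.8, -26.8]]
```

```bash
python3 -c "
from h import *
print(manip.close_job())"
```

```text
the job is handed in; nothing more can be done
None
```

The long windowed slide is lying in the tunnel against the sprung stop, and I handed the job in at about 24 s. `close_job()` gives no verdict, so the result rests on my own checks.

**What I did:** I gripped the slide at its middle and set it down on the bed, feeling the contact as it touched. I slid it nose-first about 26 mm into the tunnel while still gripped, then released it. With closed fingers I pushed on the tail until I felt the stop. I pressed to 12.9 N at the wrist, which less about 2.2 N of drag is roughly 10.5 N on the stop, and held that for about 0.5 s. Then I eased off in 0.5 mm steps and backed clear.

**Last checks:**
- **Position:** the tail is 68.5 mm outside the mouth, against about 68 mm expected from where I felt the stop (within the ~2 mm calibration).
- **Squareness:** the slide looks flat and square to the bed, within about 0.01 rad.
- **Robot:** it is clear of everything, with the wrist force back to noise.

**Not measured:**
- **Pad and seat pin:** neither could be read directly. That the pad has eased off is inferred from the wrist force dropping to zero and the drag being below the 3 N preload.
- **Other objects:** I never worked within reach of the blank slide, lens or screwdriver, but I did not re-measure them at the end.

**Disagreements:** the top and wrist cameras differed by 2–3 mm on where the slide first lay. One move call was refused for incomplete rows, and nothing moved.

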